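# Move the seasoning row from the old steel tray to the pine rack

## Task

The old steel tray is due for washing, so move the pepper mill, the sugar pourer, the steel shaker and the salt crock from it into the empty pine rack, one to a compartment, in the same order as they stand in the tray, counted from the end nearest the robot, so that the cook still finds each by its place. Set each one down gently, without dropping it, upright on the rack's floor, and leave the pitcher, the green glass reamer and the jug where they are.

Things in the scene. Friction and masses are not known exactly. Their poses are not given: they have to be found in the camera images.
- mill: Turned beech-wood pepper mill, 127 mm tall, 200 g. Foot 50 mm across, waist 33 mm across at 45 to 55 mm up, shoulder 42 mm at 75 to 78 mm, then a straight cylindrical head 42 mm across from 81 to 107 mm up, above it a low dome and a small steel button 10 mm across. Loose. Origin: centre of its underside; z up; round, so its yaw means nothing.
- sugar: Glass sugar pourer with a steel screw top, 111 mm tall, 280 g. Straight glass cylinder 50 mm across from 0 to 76 mm up, steel collar 47 mm across from 76 to 90 mm, then a dome and a small spout 10 mm across. Loose. Origin: centre of its underside; z up; round, so its yaw means nothing.
- shaker: Stainless steel shaker with a pierced domed lid, 86 mm tall, 180 g. Straight steel cylinder 48 mm across from 0 to 68 mm up, then the dome. Loose. Origin: centre of its underside; z up; round, so its yaw means nothing.
- crock: White ceramic salt crock with a lid and a small wooden knob, 82 mm tall, 260 g. Straight cylinder 50 mm across from 0 to 58 mm up, lid 51 mm across at 58 to 62 mm, knob 18 mm across at 75 mm. Loose. Origin: centre of its underside; z up; round, so its yaw means nothing.
- tray: Old steel tray, fixed, 308 x 94 mm, floor 4 mm thick, rim 12 mm high, holding a row of four dishes. Origin: centre of its underside, on the counter. Its x axis runs along the row, away from the robot (turned up to 20 degrees); the dish centres lie at x = -108 (nearest the robot), -36, 36 and 108 mm.
- rack: Pine rack, fixed, empty: open box 308 x 82 mm with a row of four compartments, each 66 (along) x 70 mm inside; floor 6 mm thick, sides and dividers 6 mm thick with tops 22 mm above the counter, end boards 30 mm high. Origin: centre of its underside. Its x axis runs along the row, away from the robot (turned up to 20 degrees); compartment centres at x = -108 (nearest the robot), -36, 36, 108 mm, y = 0.
- dish_mill: Fixed blue glazed round drip dish in the steel tray, one of four alike, rim 66 mm across and 6 mm high, floor 3 mm thick; the pepper mill stands in it at the start, so it marks where in the tray's row the pepper mill stood. Origin: centre of its underside (4 mm above the counter).
- dish_sugar: Fixed blue glazed round drip dish in the steel tray, one of four alike, rim 66 mm across and 6 mm high, floor 3 mm thick; the sugar pourer stands in it at the start, so it marks where in the tray's row the sugar pourer stood. Origin: centre of its underside (4 mm above the counter).
- dish_shaker: Fixed blue glazed round drip dish in the steel tray, one of four alike, rim 66 mm across and 6 mm high, floor 3 mm thick; the steel shaker stands in it at the start, so it marks where in the tray's row the steel shaker stood. Origin: centre of its underside (4 mm above the counter).
- dish_crock: Fixed blue glazed round drip dish in the steel tray, one of four alike, rim 66 mm across and 6 mm high, floor 3 mm thick; the salt crock stands in it at the start, so it marks where in the tray's row the salt crock stood. Origin: centre of its underside (4 mm above the counter).
- pitcher: Empty clear glass pitcher with a handle, 185 mm tall, 112 mm across, handle standing out to 100 mm from its axis along its own y axis; loose, 850 g; to be left alone. Origin: centre of its underside.
- juicer: Green glass citrus reamer, a dish 128 mm across and 32 mm high with a ribbed cone 55 mm high and a short grip standing out to 90 mm along its own y axis; loose, 500 g; to be left alone. Origin: centre of its underside.
- jug: White ceramic jug with a handle, 127 mm tall, 90 mm across, handle standing out to 71 mm along its own -y axis; loose, 600 g; to be left alone. Origin: centre of its underside.
Mind the look-alikes: they are no part of the job. What is shaped like the dish_sugar but orange, pink or turquoise is not meant.

How it is judged (in metres and radians):
At the end, for the whole second after the job is handed in: Each pot stands upright (0.08 rad) and at rest on the pine rack's floor (4 mm), within 14 mm along and across of the centre of the compartment whose place, counted from the end nearest the robot, is that of its dish in the tray; pitcher, reamer and jug within 30 mm of their start (((x of dish_mill in the frame of tray between -0.138 and -0.078 m and x of mill in the frame of rack between -0.122 and -0.094 m) or (x of dish_mill in the frame of tray between -0.066 and -0.006 m and x of mill in the frame of rack between -0.05 and -0.022 m) or (x of dish_mill in the frame of tray between 0.006 and 0.066 m and x of mill in the frame of rack between 0.022 and 0.05 m) or (x of dish_mill in the frame of tray between 0.078 and 0.138 m and x of mill in the frame of rack between 0.094 and 0.122 m)) and y of mill in the frame of rack between -0.014 and 0.014 m and z of mill in the frame of rack between 0.002 and 0.01 m and angle between each of mill, sugar, shaker, crock's own z axis and vertical below 0.08 rad and linear speed of each of mill, sugar, shaker, crock below 0.02 m/s and angular speed of each of mill, sugar, shaker, crock below 0.2 rad/s and ((x of dish_sugar in the frame of tray between -0.138 and -0.078 m and x of sugar in the frame of rack between -0.122 and -0.094 m) or (x of dish_sugar in the frame of tray between -0.066 and -0.006 m and x of sugar in the frame of rack between -0.05 and -0.022 m) or (x of dish_sugar in the frame of tray between 0.006 and 0.066 m and x of sugar in the frame of rack between 0.022 and 0.05 m) or (x of dish_sugar in the frame of tray between 0.078 and 0.138 m and x of sugar in the frame of rack between 0.094 and 0.122 m)) and y of sugar in the frame of rack between -0.014 and 0.014 m and z of sugar in the frame of rack between 0.002 and 0.01 m and ((x of dish_shaker in the frame of tray between -0.138 and -0.078 m and x of shaker in the frame of rack between -0.122 and -0.094 m) or (x of dish_shaker in the frame of tray between -0.066 and -0.006 m and x of shaker in the frame of rack between -0.05 and -0.022 m) or (x of dish_shaker in the frame of tray between 0.006 and 0.066 m and x of shaker in the frame of rack between 0.022 and 0.05 m) or (x of dish_shaker in the frame of tray between 0.078 and 0.138 m and x of shaker in the frame of rack between 0.094 and 0.122 m)) and y of shaker in the frame of rack between -0.014 and 0.014 m and z of shaker in the frame of rack between 0.002 and 0.01 m and ((x of dish_crock in the frame of tray between -0.138 and -0.078 m and x of crock in the frame of rack between -0.122 and -0.094 m) or (x of dish_crock in the frame of tray between -0.066 and -0.006 m and x of crock in the frame of rack between -0.05 and -0.022 m) or (x of dish_crock in the frame of tray between 0.006 and 0.066 m and x of crock in the frame of rack between 0.022 and 0.05 m) or (x of dish_crock in the frame of tray between 0.078 and 0.138 m and x of crock in the frame of rack between 0.094 and 0.122 m)) and y of crock in the frame of rack between -0.014 and 0.014 m and z of crock in the frame of rack between 0.002 and 0.01 m and distance of each of pitcher, juicer, jug from where it was at the start of the episode below 0.03 m); the robot touches nothing.
It fails at once if a pot is tipped over (angle between any of mill, sugar, shaker, crock's own z axis and vertical above 0.6 rad).
It fails at once if a pot is banged or pressed hard on the pine rack (over 120 N) (contact force between any of mill, sugar, shaker, crock and rack above 120 N).
It fails at once if a pot is dropped (moves faster than 0.6 m/s out of the fingers, as after a fall of 2 cm) ((linear speed of mill above 0.6 m/s and contact force between the fingers and mill below 0.05 N) or (linear speed of sugar above 0.6 m/s and contact force between the fingers and sugar below 0.05 N) or (linear speed of shaker above 0.6 m/s and contact force between the fingers and shaker below 0.05 N) or (linear speed of crock above 0.6 m/s and contact force between the fingers and crock below 0.05 N)).
It fails at once if the pitcher, green reamer or jug is pushed more than 30 mm (distance of any of pitcher, juicer, jug from where it was at the start of the episode above 0.03 m).
It also fails if it takes over 102 s, if anything falls off the work surface, if the arm or the gripper's body presses on something with over 40 N, if the wrist force passes 120 N, or if a joint passes its speed limit or range.

## Robot

A 6-joint arm with a two-finger parallel gripper is mounted at the origin on the work surface. World frame = base frame: x ahead of the robot, y to its left, z up, the work surface at z = 0. Lengths are in m, angles in degrees, forces in N, time in s.
With the tool pointing down it reaches from about 0.4 to 0.925 m from the base axis. Payload 12.5 kg.
Tool frame: the origin (TCP) lies at the very end of the fingers, on their centre line; the grasp point (between the pads) lies 19 mm behind it (env.grasp_offset is the distance from the TCP to the grasp point, in m); z points along the fingers, y is the line along which they close (so a half turn about z gives the same grasp; the last joint's range is limited). The gripper opens to 95 mm and grips with 3 to 60 N. Pads are 20 mm wide; open, the fingers measure 119 mm over their backs; the gripper's body (75 mm by 180 mm) begins 59 mm behind the grasp point.
Start: joints at [-70.05, 28.126, 89.318, -0, 62.55, -6.05], TCP at [0.274, -0.562, 0.215] pointing down, gripper open.
Joint ranges: [-177.58, 177.58], [-47.91, 125.51], [2.72, 160], [-65.01, 245.01], [3.68, 167.84], [-153.87, 153.87]. Speed limits (degrees/s): [127.2, 127.2, 159.86, 180, 180, 180].

## Interface

Orientations are given as [roll, pitch, yaw] about the fixed x, y, z axes, in that order (R = Rz(yaw) Ry(pitch) Rx(roll)).
In Python, from workcell import env gives the robot as it stands.
- The arm moves only by the tool step_arm, never from a script. Its argument "rows" is a list of rows, each an object with "claw": the opening, from 0 (shut) to 1 (fully open); "linear": the shift along the tool's x, y, z in mm, a list of three; "roll": the turn about the tool's z in rad. A call has 1 to 20 rows; each row is the pose to reach, as a shift and turn from the pose commanded when the call began, along the tool's axes at that moment; what a row does not reach only later rows make up. A row lasts 1/8 s, in which the tool goes at most 62.5 mm and 10.7 degrees, less where a joint would pass 70% of its speed; a pose out of reach is approached as far as the arm can. A call with a gripper value outside its range is refused whole. The fingers move at their own pace and stop on an object; "force" is the grip in N (left out, the last holds). Time passes only in rows, so rows that repeat a pose let the fingers close. It gives the time, the measured TCP pose, the force, the opening and the grip force at its end, in the units of the state.
- env.sense(): the state, without advancing time (a new reading comes with each control period).
- env.grab_frame(name): name is "scene" or "top"; returns (picture, depth): 480x640x3 uint8, red, green, blue; 480x640 float32, m along the optical axis (not along the pixel's ray), 0 where there is no reading.
- env.calibration(name): a dict with "fx", "fy", "cx", "cy" (pixels), "rvec" (rotation vector, rad) and "tvec" (3), from world to camera coordinates, as OpenCV has them. Camera axes: x right, y down, z forward; pixel columns grow to the right and rows downward; lengths in m; the calibration is good to about 2 mm. A picture is of the moment at which its call begins. calibration takes no time and is no camera call.
- env.close_job(): hands the job in; it is judged then, once.
Trained networks look in the newest picture that a camera, given by its name, has taken for a name from the list of things; names that differ only in an ending like _2 or _b are one class to them, and where a whole thing is asked for, a point or a joint stands for the part that bears it (a point fixed in the world has none). Each returns a list of dicts, best first, with "p" (0 to 1); they miss things now and then, are a little off and sometimes report something else, mostly with a low value. They report only what shows in the picture. A call takes as long as a camera call. They do not tell look-alikes from the thing itself.
- env.search_frame(camera, query): "box" ([left, top, right, bottom] in pixels, round what is visible of it).
- env.trace(camera, query): "region" (480x640 bool, what is visible of it) and "box" ([left, top, right, bottom] in pixels, round what is visible of it).
- env.tip_of(camera, query): "position" ([column, row] in pixels: a listed point, or the origin of a listed thing).
The state is a dict: "clock": time; "q": joint angles; "qvel": joint speeds; "joint_efforts": joint torques, N m; "ee_pos": TCP position; "tcp_rot": TCP orientation; "ft_force": force on the tool from outside, world axes, zero at the start; "wrist_torque": the same for the moment, N m; "finger_gap": finger opening in m; "grip_force": force on a finger pad.
Only numpy, scipy, OpenCV 4.12 (cv2) and the standard library are available. Lean on these libraries where they do the work, as an engineer would, in place of code of your own. Each camera call takes 0.05 s, during which the arm holds its last target. There are 200 camera calls.

## Working session

There is one attempt and no reset: what is moved stays moved. The work goes in short steps, Python scripts to look and compute and a tool call to move; the robot and the scene stay as the last step left them, time stands still between calls to the robot, and variables do not carry over. Pictures are saved under pics/ and viewed, at most 14 in all, crops included, and the job is handed in when it is done.

Besides the shell and the picture viewer there is one more tool, called after ">>>" in YAML: its name, and indented under it one key for each argument. step_arm: Moves the arm, as the interface text tells. Its arguments: {"type":"object","properties":{"rows":{"type":"array"},"force":{"type":"number"}},"required":["rows"]}

```bash
mkdir -p pics; ls; cat > h.py <<'E'
import numpy as np, cv2
from workcell import env
def cam(n):
    c=env.calibration(n); R=cv2.Rodrigues(np.array(c["rvec"],float))[0]; return c,R,np.array(c["tvec"],float).ravel()
def cloud(n,depth):
    c,R,t=cam(n); v,u=np.mgrid[0:480,0:640]
    P=np.stack([(u-c["cx"])/c["fx"]*depth,(v-c["cy"])/c["fy"]*depth,depth],-1)
    return (P-t)@R
def save(n,im): cv2.imwrite("pics/"+n+".png",im[...,::-1])
E
python3 - <<'E'
from h import *
for n in("scene","top"):
    im,d=env.grab_frame(n); save(n+"0",im); np.savez("f_"+n,im=im,d=d)
    c,R,t=cam(n); print(n,-R.T@t,c["fx"])
    W=cloud(n,d)
    for q in "mill sugar shaker crock tray rack dish_mill pitcher juicer jug".split():
        for r in env.trace(n,q)[:3]:
            m=r["region"]&(d>0); w=W[m]
            print(q,round(r["p"],2),np.round(r["box"]),m.sum(),np.round(np.median(w,0),3) if m.any() else '',np.round(np.percentile(w,98,axis=0),3) if m.any() else '')
print(env.sense())
E
```

```text
pics
scene [1.09945656 0.54222989 0.91375408] 492.6614915595105
mill 0.94 [358. 279. 382. 324.] 877 [0.68  0.193 0.084] [0.692 0.207 0.131]
sugar 0.93 [374. 261. 400. 298.] 707 [0.61  0.174 0.089] [0.623 0.185 0.117]
shaker 0.89 [407. 221. 427. 258.] 584 [0.475 0.125 0.074] [0.505 0.139 0.094]
crock 0.68 [392. 246. 415. 277.] 522 [0.537 0.15  0.071] [0.555 0.164 0.091]
crock 0.43 [418. 251. 426. 256.] 16 [0.451 0.138 0.007] [0.467 0.141 0.009]
tray 0.85 [339. 228. 438. 345.] 2037 [0.602 0.17  0.005] [0.716 0.234 0.014]
rack 0.64 [255. 148. 353. 229.] 3048 [ 0.545 -0.21   0.01 ] [ 0.688 -0.147  0.03 ]
rack 0.45 [356. 280. 383. 329.] 934 [0.68  0.193 0.081] [0.692 0.207 0.131]
dish_mill 0.67 [352. 310. 385. 329.] 111 [0.679 0.204 0.008] [0.697 0.214 0.012]
pitcher 0.65 [238. 220. 295. 320.] 4388 [0.81  0.036 0.123] [0.858 0.075 0.186]
juicer 0.75 [218. 130. 261. 166.] 1264 [ 0.593 -0.434  0.022] [ 0.646 -0.362  0.051]
jug 0.57 [476. 340. 541. 406.] 3305 [0.592 0.453 0.082] [0.627 0.495 0.127]
jug 0.56 [216. 131. 264. 163.] 1266 [ 0.592 -0.433  0.022] [ 0.646 -0.36   0.051]
top [ 0.4024
[... 1208 characters left out ...]
2] [0.622 0.503 0.128]
{'clock': 1.1, 'q': array([-7.00504363e+01,  2.81275064e+01,  8.93178461e+01,  5.50856424e-04,
        6.25495344e+01, -6.05194289e+00]), 'qvel': array([-0.03154529, -0.04516785, -0.03896917, -0.01723819, -0.02103564,
       -0.03045054]), 'joint_efforts': array([-1.28834217e-03, -6.12484789e+01, -2.58427870e+01,  6.92236726e-02,
        4.45949624e-02, -3.24736232e-05]), 'ee_pos': array([ 0.27401269, -0.56175797,  0.21465328]), 'tcp_rot': array([1.79994864e+02, 5.29430045e-05, 2.60012527e+01]), 'ft_force': array([ 0.28934608, -0.52591213, -0.36165139]), 'wrist_torque': array([ 0.0276556 ,  0.02231297, -0.04021835]), 'grip_force': 0.0, 'finger_gap': 0.0954053086876682}
```

```bash
python3 - <<'E'
from h import *
im=np.load("f_top.npz")["im"]
a=cv2.resize(im[190:360,200:320],None,fx=3.3,fy=3.3,interpolation=cv2.INTER_CUBIC);b=cv2.resize(im[190:360,370:490],None,fx=3.3,fy=3.3,interpolation=cv2.INTER_CUBIC)
save("crop0",np.hstack([a,b]))
for n in("top",):
    z=np.load("f_top.npz");W=cloud(n,z["d"]);d=z["d"]
    # axis centres via points in height bands
    for q,zlo,zhi in(("mill",.088,.140),("sugar",.083,.13),("shaker",.06,.105),("crock",.06,.1)):
        p=W[(np.abs(W[...,2]-(zlo+zhi)/2)<(zhi-zlo)/2)&(W[...,1]>.07)&(W[...,1]<.26)&(W[...,0]>.4)&(W[...,0]<.75)]
        ap={"mill":(.66,.18),"sugar":(.595,.155),"shaker":(.46,.11),"crock":(.525,.137)}[q]
        p=p[np.hypot(p[:,0]-ap[0],p[:,1]-ap[1])<.035]
        print(q,len(p),p[:,:2].min(0),p[:,:2].max(0),(p[:,:2].min(0)+p[:,:2].max(0))/2,p[:,2].max())
    for q,box in(("tray",(.38,.78,.05,.28)),("rack",(.36,.72,-.28,-.12))):
        m=(W[...,0]>box[0])&(W[...,0]<box[1])&(W[...,1]>box[2])&(W[...,1]<box[3])&(W[...,2]>(.003 if q=="tray" else .014))&(W[...,2]<(.02 if q=="tray" else .04))&(d>0)
        P=W[m][:,:2]; r=cv2.minAreaRect(P.astype(np.float32)); print(q,len(P),r)
E
```

```text
mill 351 [0.6448134  0.16316077] [0.68571678 0.20584555] [0.66526509 0.18450316] 0.1380381670484816
sugar 412 [0.57218579 0.13745529] [0.6202081  0.18278303] [0.59619695 0.16011916] 0.12284467201266557
shaker 425 [0.43807668 0.09162297] [0.48399404 0.13809622] [0.46103536 0.1148596 ] 0.09935130915192138
crock 451 [0.5019085  0.11424726] [0.55235889 0.16381869] [0.52713369 0.13903298] 0.09170965656385756
tray 5098 ((0.579984724521637, 0.1649290770292282), (0.2298925220966339, 0.3997010886669159), 89.965087890625)
rack 1613 ((0.535495400428772, -0.20768682658672333), (0.3081461191177368, 0.08354782313108444), 10.224825859069824)
```

View pics/top0.png

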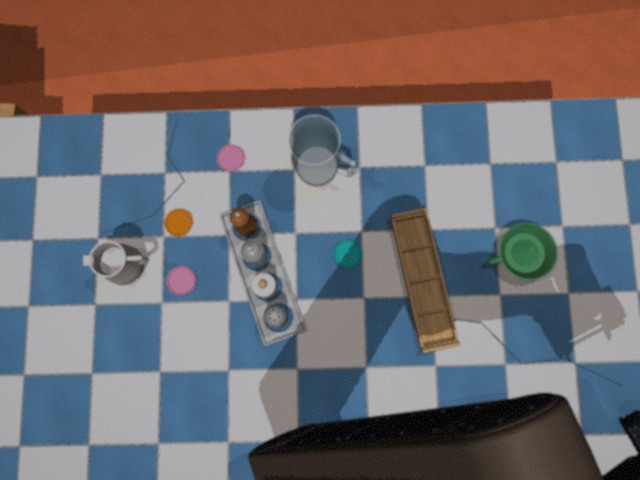

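View pics/crop0.png

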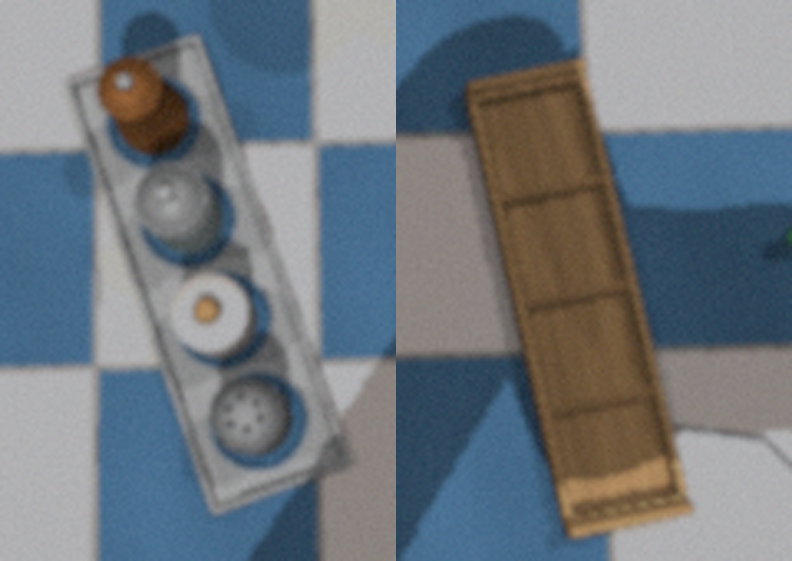

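View pics/scene0.png

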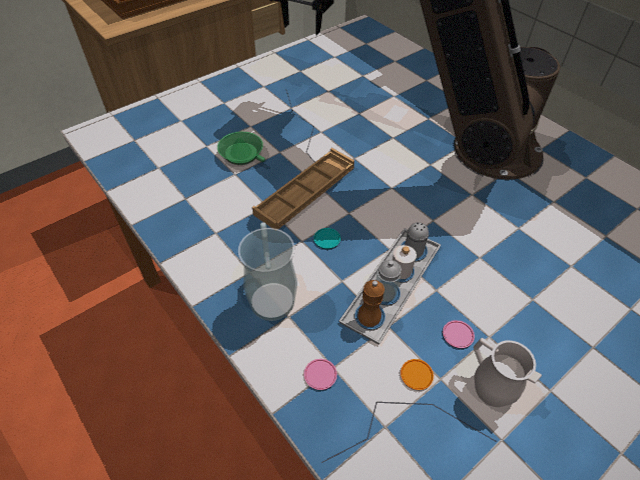

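Top view: the tray at (262,270) holds, from the near end, the shaker (275,318), crock (264,285), sugar (253,252) and mill (242,222). The rack is at (425,280), empty. The look-alike discs at (178,222), (231,157), (181,280) and (347,253) are orange, pink, pink and turquoise, so they are not meant. The scene picture and the crop agree on the order: shaker, crock, sugar, mill. The measured pot spacing is 72 mm, as it should be.

>>> step_arm:
  rows:
    - {"claw":1,"linear":[295,-203,20],"roll":0.125}
    - {"claw":1,"linear":[295,-203,20],"roll":0.125}
    - {"claw":1,"linear":[295,-203,20],"roll":0.125}
    - {"claw":1,"linear":[295,-203,20],"roll":0.125}
    - {"claw":1,"linear":[295,-203,20],"roll":0.125}
    - {"claw":1,"linear":[295,-203,20],"roll":0.125}
    - {"claw":1,"linear":[465,-526,45],"roll":0.125}
    - {"claw":1,"linear":[465,-526,45],"roll":0.125}
    - {"claw":1,"linear":[465,-526,45],"roll":0.125}
    - {"claw":1,"linear":[465,-526,45],"roll":0.125}
    - {"claw":1,"linear":[465,-526,45],"roll":0.125}
    - {"claw":1,"linear":[465,-526,45],"roll":0.125}
    - {"claw":1,"linear":[465,-526,45],"roll":0.125}
    - {"claw":1,"linear":[465,-526,45],"roll":0.125}
    - {"claw":1,"linear":[465,-526,45],"roll":0.125}
    - {"claw":1,"linear":[465,-526,45],"roll":0.125}
  force: 20

```text
clock: 3.1
ee_pos: [0.4615, 0.1138, 0.1697]
tcp_rot: [180.0, -0.0, 18.7]
ft_force: [0.1, 0.4, 0.2]
finger_gap: 0.0951
grip_force: 0.0
```

```bash
cat >> h.py <<'E'
def go(x,y,z,yaw):
    s=env.sense();p=s["ee_pos"];a=np.radians(s["tcp_rot"][2]);dx,dy=x-p[0],y-p[1]
    print("lin",np.round([1e3*(dx*np.cos(a)+dy*np.sin(a)),1e3*(dx*np.sin(a)-dy*np.cos(a)),1e3*(p[2]-z)],1),"roll",round(a-np.radians(yaw),3))
E
python3 - <<'E'
from h import *
im,d=env.grab_frame("scene"); W=cloud("scene",d)
save("c1",cv2.resize(im[130:350,230:450],None,fx=2.7,fy=2.7))
m=(W[...,0]>.34)&(W[...,0]<.72)&(W[...,1]>-.28)&(W[...,1]<-.12)&(W[...,2]>.014)&(W[...,2]<.04)&(d>0)
print(cv2.minAreaRect(W[m][:,:2].astype(np.float32)))
# circle fits to visible front surface (known radius), vertical cylinders
from scipy.optimize import least_squares
for q,ap,r,z0,z1 in(("mill",(.665,.1845),.021,.092,.11),("sugar",(.596,.16),.025,.03,.078),("shaker",(.461,.115),.024,.03,.072),("crock",(.527,.139),.025,.03,.062)):
    p=W[(W[...,2]>z0)&(W[...,2]<z1)&(np.hypot(W[...,0]-ap[0],W[...,1]-ap[1])<.036)]
    s=least_squares(lambda c:np.hypot(p[:,0]-c[0],p[:,1]-c[1])-r,ap,loss="soft_l1",f_scale=.002); print(q,len(p),s.x)
go(.461,.115,.034,18.8)
E
```

```text
((0.5379399657249451, -0.20961610972881317), (0.3104972839355469, 0.08881059288978577), 10.417474746704102)
mill 102 [0.66772548 0.18297306]
sugar 201 [0.59887823 0.1593071 ]
shaker 221 [0.46258346 0.11390462]
crock 120 [0.52848117 0.13785737]
lin [ -0.2  -1.1 135.7] roll -0.001
```

View pics/c1.png

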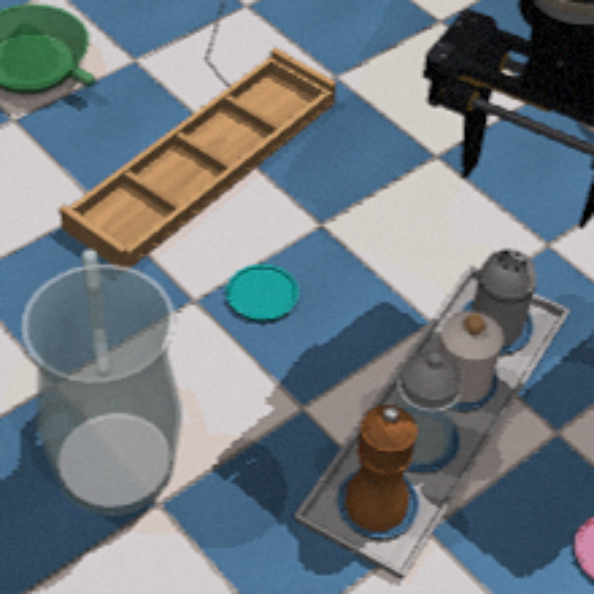

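The close crop shows the gripper over the near pot (the pierced steel shaker, crop (505,290)). The rack is empty, and both cameras agree within 3 mm. Going down on the shaker.

>>> step_arm:
  rows:
    - {"claw":1,"linear":[0,-1,40],"roll":0}
    - {"claw":1,"linear":[0,-1,80],"roll":0}
    - {"claw":1,"linear":[0,-1,110],"roll":0}
    - {"claw":1,"linear":[0,-1,128],"roll":0}
    - {"claw":1,"linear":[0,-1,136],"roll":0}
    - {"claw":1,"linear":[0,-1,136],"roll":0}
    - {"claw":0.3,"linear":[0,-1,136],"roll":0}
    - {"claw":0.3,"linear":[0,-1,136],"roll":0}
    - {"claw":0.3,"linear":[0,-1,136],"roll":0}
    - {"claw":0.3,"linear":[0,-1,136],"roll":0}
    - {"claw":0.3,"linear":[0,-1,136],"roll":0}
    - {"claw":0.3,"linear":[0,-1,136],"roll":0}
    - {"claw":0.3,"linear":[0,-1,136],"roll":0}
  force: 20

```text
clock: 4.78
ee_pos: [0.4611, 0.1158, 0.0337]
tcp_rot: [180.0, -0.0, 18.8]
ft_force: [0.2, -0.6, 2.4]
finger_gap: 0.048
grip_force: 20.0
```

```bash
python3 -c "
from h import *
print(env.sense()['finger_gap'],env.sense()['grip_force']); go(.430,-.228,.12,10.3); go(.430,-.228,.033,10.3)"
```

```text
0.047996482008341654 20.00017762184143
lin [-140.4  315.3  -86.3] roll 0.149
lin [-140.4  315.3    0.7] roll 0.149
```

>>> step_arm:
  rows:
    - {"claw":0.3,"linear":[0,0,-30],"roll":0}
    - {"claw":0.3,"linear":[0,0,-70],"roll":0}
    - {"claw":0.3,"linear":[-7,15,-86],"roll":0.01}
    - {"claw":0.3,"linear":[-22,50,-86],"roll":0.03}
    - {"claw":0.3,"linear":[-42,95,-86],"roll":0.05}
    - {"claw":0.3,"linear":[-62,140,-86],"roll":0.07}
    - {"claw":0.3,"linear":[-82,185,-86],"roll":0.09}
    - {"claw":0.3,"linear":[-102,230,-86],"roll":0.11}
    - {"claw":0.3,"linear":[-122,274,-86],"roll":0.13}
    - {"claw":0.3,"linear":[-135,302,-86],"roll":0.149}
    - {"claw":0.3,"linear":[-140,315,-86],"roll":0.149}
    - {"claw":0.3,"linear":[-140,315,-86],"roll":0.149}
    - {"claw":0.3,"linear":[-140,315,-86],"roll":0.149}

```text
clock: 6.4
ee_pos: [0.43, -0.2266, 0.1194]
tcp_rot: [-180.0, 0.0, 10.3]
ft_force: [0.6, 0.3, -1.6]
finger_gap: 0.0479
grip_force: 20.0
```

```bash
python3 - <<'E'
from h import *
print(env.sense()['finger_gap'],env.sense()['grip_force']); go(.430,-.228,.033,10.3)
im,d=env.grab_frame("scene"); save("c2",cv2.resize(im[100:250,240:400],None,fx=3.5,fy=3.5))
E
```

```text
0.04791709244187517 19.999761879444122
lin [-0.3  1.4 86.4] roll 0.001
```

View pics/c2.png

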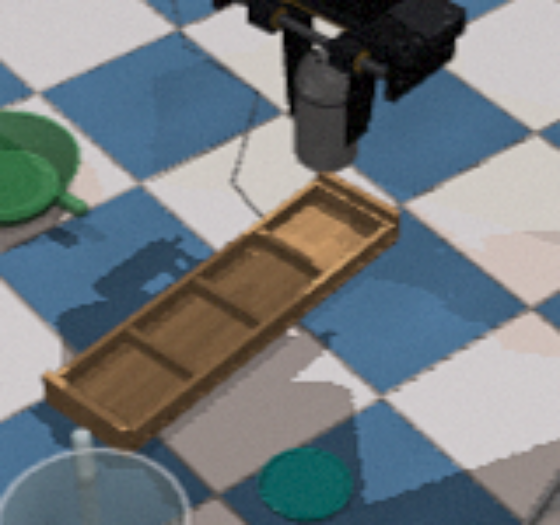

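Shaker upright in the grip above the near compartment (crop (325,110)). Setting it down.

>>> step_arm:
  rows:
    - {"claw":0.3,"linear":[0,1,25],"roll":0}
    - {"claw":0.3,"linear":[0,1,50],"roll":0}
    - {"claw":0.3,"linear":[0,1,70],"roll":0}
    - {"claw":0.3,"linear":[0,1,80],"roll":0}
    - {"claw":0.3,"linear":[0,1,84],"roll":0}
    - {"claw":0.3,"linear":[0,1,86],"roll":0}
    - {"claw":0.3,"linear":[0,1,86.5],"roll":0}
    - {"claw":0.3,"linear":[0,1,86.5],"roll":0}

```text
clock: 7.45
ee_pos: [0.4306, -0.2286, 0.0335]
tcp_rot: [180.0, -0.0, 10.3]
ft_force: [0.4, -0.5, -2.3]
finger_gap: 0.0479
grip_force: 20.0
```

>>> step_arm:
  rows:
    - {"claw":0.3,"linear":[0,0,0.7],"roll":0}
    - {"claw":0.3,"linear":[0,0,1],"roll":0}
    - {"claw":0.9,"linear":[0,0,1],"roll":0}
    - {"claw":0.9,"linear":[0,0,1],"roll":0}
    - {"claw":0.9,"linear":[0,0,1],"roll":0}
    - {"claw":0.9,"linear":[0,0,1],"roll":0}
    - {"claw":0.9,"linear":[0,0,-30],"roll":0}
    - {"claw":0.9,"linear":[0,0,-80],"roll":0}
    - {"claw":1,"linear":[0,0,-137],"roll":0}
    - {"claw":1,"linear":[30,-60,-137],"roll":-0.03}
    - {"claw":1,"linear":[56,-120,-137],"roll":-0.06}
    - {"claw":1,"linear":[84,-180,-137],"roll":-0.09}
    - {"claw":1,"linear":[112,-240,-137],"roll":-0.12}
    - {"claw":1,"linear":[140,-300,-137],"roll":-0.148}
    - {"claw":1,"linear":[161,-344,-137],"roll":-0.148}
    - {"claw":1,"linear":[161,-344,-137],"roll":-0.148}
    - {"claw":1,"linear":[161,-344,-137],"roll":-0.148}
    - {"claw":1,"linear":[161,-344,-137],"roll":-0.148}

```text
clock: 9.7
ee_pos: [0.5271, 0.1375, 0.1701]
tcp_rot: [180.0, 0.0, 18.7]
ft_force: [-0.3, -0.4, 0.8]
finger_gap: 0.0954
grip_force: 0.0
```

```bash
cat >> h.py <<'E'
def rackpos(pts):
    # pts: {name:(approx xy, r, z0, z1)} cylinder fit from scene, reported in rack frame
    from scipy.optimize import least_squares
    im,d=env.grab_frame("scene");W=cloud("scene",d)
    for q,(ap,r,z0,z1) in pts.items():
        p=W[(W[...,2]>z0)&(W[...,2]<z1)&(np.hypot(W[...,0]-ap[0],W[...,1]-ap[1])<r+.012)]
        s=least_squares(lambda c:np.hypot(p[:,0]-c[0],p[:,1]-c[1])-r,ap,loss="soft_l1",f_scale=.002).x
        e=s-[.5365,-.2085];a=np.radians(10.3); print(q,len(p),s,"rack",np.round([e[0]*np.cos(a)+e[1]*np.sin(a),-e[0]*np.sin(a)+e[1]*np.cos(a)],4))
    return im
E
python3 - <<'E'
from h import *
im=rackpos({"shaker":((.43,-.228),.024,.035,.07)}); save("c3",cv2.resize(im[100:300,240:440],None,fx=3,fy=3))
go(.528,.1385,.028,18.8)
E
```

```text
shaker 172 [ 0.43201248 -0.23029351] rack [-0.1067 -0.0028]
lin [  1.1  -0.8 142.2] roll -0.002
```

View pics/c3.png

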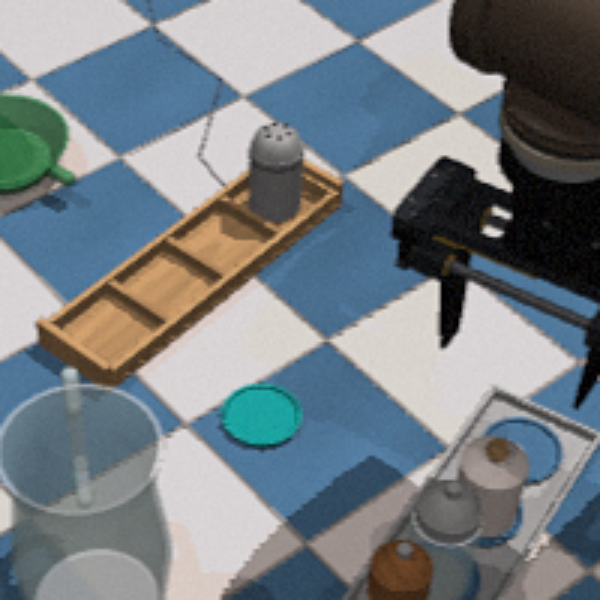

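The shaker stands upright in the near compartment (crop (275,175)). Next is the crock (495,480).

>>> step_arm:
  rows:
    - {"claw":1,"linear":[1,-1,40],"roll":0}
    - {"claw":1,"linear":[1,-1,80],"roll":0}
    - {"claw":1,"linear":[1,-1,115],"roll":0}
    - {"claw":1,"linear":[1,-1,134],"roll":0}
    - {"claw":1,"linear":[1,-1,142],"roll":0}
    - {"claw":1,"linear":[1,-1,142],"roll":0}
    - {"claw":0.3,"linear":[1,-1,142],"roll":0}
    - {"claw":0.3,"linear":[1,-1,142],"roll":0}
    - {"claw":0.3,"linear":[1,-1,142],"roll":0}
    - {"claw":0.3,"linear":[1,-1,142],"roll":0}
    - {"claw":0.3,"linear":[1,-1,142],"roll":0}
    - {"claw":0.3,"linear":[1,-1,142],"roll":0}
    - {"claw":0.3,"linear":[1,-1,142],"roll":0}
  force: 25

```text
clock: 11.38
ee_pos: [0.528, 0.14, 0.0281]
tcp_rot: [180.0, 0.0, 18.8]
ft_force: [-0.3, -0.7, -0.0]
finger_gap: 0.0503
grip_force: 25.0
```

```bash
python3 -c "
from h import *
go(.501,-.215,.115,10.3)"
```

```text
lin [-139.8  327.4  -86.9] roll 0.148
```

>>> step_arm:
  rows:
    - {"claw":0.3,"linear":[0,0,-30],"roll":0}
    - {"claw":0.3,"linear":[0,0,-70],"roll":0}
    - {"claw":0.3,"linear":[-7,15,-86],"roll":0.01}
    - {"claw":0.3,"linear":[-22,50,-86],"roll":0.03}
    - {"claw":0.3,"linear":[-42,97,-86],"roll":0.05}
    - {"claw":0.3,"linear":[-62,144,-86],"roll":0.07}
    - {"claw":0.3,"linear":[-82,191,-86],"roll":0.09}
    - {"claw":0.3,"linear":[-102,238,-86],"roll":0.11}
    - {"claw":0.3,"linear":[-122,284,-86],"roll":0.13}
    - {"claw":0.3,"linear":[-135,314,-86],"roll":0.148}
    - {"claw":0.3,"linear":[-140,327,-86],"roll":0.148}
    - {"claw":0.3,"linear":[-140,327,-86],"roll":0.148}
    - {"claw":0.3,"linear":[-140,327,-86],"roll":0.148}
    - {"claw":0.3,"linear":[-140,327,-60],"roll":0.148}
    - {"claw":0.3,"linear":[-140,327,-35],"roll":0.148}
    - {"claw":0.3,"linear":[-140,327,-15],"roll":0.148}
    - {"claw":0.3,"linear":[-140,327,-5],"roll":0.148}
    - {"claw":0.3,"linear":[-140,327,-1],"roll":0.148}
    - {"claw":0.3,"linear":[-140,327,0.5],"roll":0.148}
    - {"claw":0.3,"linear":[-140,327,0.5],"roll":0.148}

```text
clock: 13.88
ee_pos: [0.5009, -0.2147, 0.0281]
tcp_rot: [180.0, -0.0, 10.3]
ft_force: [-0.6, -0.5, -1.9]
finger_gap: 0.05
grip_force: 25.0
```

```bash
python3 -c "
from h import *
go(.5975,.1597,.20,18.8);go(.501,-.215,.0271,10.3)"
```

```text
lin [ 162.  -351.1 -171.9] roll -0.148
lin [0.  0.3 1. ] roll 0.0
```

>>> step_arm:
  rows:
    - {"claw":0.3,"linear":[0,0,0.7],"roll":0}
    - {"claw":0.3,"linear":[0,0,1],"roll":0}
    - {"claw":0.9,"linear":[0,0,1],"roll":0}
    - {"claw":0.9,"linear":[0,0,1],"roll":0}
    - {"claw":0.9,"linear":[0,0,1],"roll":0}
    - {"claw":0.9,"linear":[0,0,1],"roll":0}
    - {"claw":0.9,"linear":[0,0,-30],"roll":0}
    - {"claw":0.9,"linear":[0,0,-85],"roll":0}
    - {"claw":1,"linear":[0,0,-140],"roll":0}
    - {"claw":1,"linear":[28,-60,-172],"roll":-0.03}
    - {"claw":1,"linear":[56,-120,-172],"roll":-0.06}
    - {"claw":1,"linear":[84,-180,-172],"roll":-0.09}
    - {"claw":1,"linear":[112,-240,-172],"roll":-0.12}
    - {"claw":1,"linear":[140,-300,-172],"roll":-0.148}
    - {"claw":1,"linear":[162,-351,-172],"roll":-0.148}
    - {"claw":1,"linear":[162,-351,-172],"roll":-0.148}
    - {"claw":1,"linear":[162,-351,-172],"roll":-0.148}
    - {"claw":1,"linear":[162,-351,-172],"roll":-0.148}

```text
clock: 16.12
ee_pos: [0.5971, 0.1583, 0.1996]
tcp_rot: [180.0, 0.0, 18.7]
ft_force: [-0.7, -0.1, 0.5]
finger_gap: 0.095
grip_force: 0.0
```

```bash
python3 - <<'E'
from h import *
rackpos({"shaker":((.43,-.228),.024,.035,.07),"crock":((.501,-.215),.025,.035,.06)})
go(.5975,.1597,.048,18.8)
E
```

```text
shaker 176 [ 0.43185805 -0.23014359] rack [-0.1068 -0.0026]
crock 132 [ 0.50113286 -0.21722816] rack [-0.0364 -0.0023]
lin [  0.8  -1.4 151.7] roll -0.002
```

>>> step_arm:
  rows:
    - {"claw":1,"linear":[1,-1,40],"roll":0}
    - {"claw":1,"linear":[1,-1,80],"roll":0}
    - {"claw":1,"linear":[1,-1,118],"roll":0}
    - {"claw":1,"linear":[1,-1,142],"roll":0}
    - {"claw":1,"linear":[1,-1,152],"roll":0}
    - {"claw":1,"linear":[1,-1,152],"roll":0}
    - {"claw":0.3,"linear":[1,-1,152],"roll":0}
    - {"claw":0.3,"linear":[1,-1,152],"roll":0}
    - {"claw":0.3,"linear":[1,-1,152],"roll":0}
    - {"claw":0.3,"linear":[1,-1,152],"roll":0}
    - {"claw":0.3,"linear":[1,-1,152],"roll":0}
    - {"claw":0.3,"linear":[1,-1,152],"roll":0}
    - {"claw":0.3,"linear":[1,-1,152],"roll":0}
  force: 25

```text
clock: 17.8
ee_pos: [0.598, 0.1609, 0.0476]
tcp_rot: [180.0, -0.0, 18.8]
ft_force: [-0.0, 0.5, 1.3]
finger_gap: 0.0496
grip_force: 25.0
```

```bash
python3 -c "
from h import *
go(.572,-.202,.115,10.3)"
```

```text
lin [-141.4  335.2  -67.4] roll 0.148
```

>>> step_arm:
  rows:
    - {"claw":0.3,"linear":[0,0,-30],"roll":0}
    - {"claw":0.3,"linear":[0,0,-70],"roll":0}
    - {"claw":0.3,"linear":[-7,15,-86],"roll":0.01}
    - {"claw":0.3,"linear":[-22,50,-86],"roll":0.03}
    - {"claw":0.3,"linear":[-42,98,-86],"roll":0.05}
    - {"claw":0.3,"linear":[-62,146,-86],"roll":0.07}
    - {"claw":0.3,"linear":[-82,194,-86],"roll":0.09}
    - {"claw":0.3,"linear":[-102,242,-86],"roll":0.11}
    - {"claw":0.3,"linear":[-122,290,-86],"roll":0.13}
    - {"claw":0.3,"linear":[-136,322,-86],"roll":0.148}
    - {"claw":0.3,"linear":[-141,335,-86],"roll":0.148}
    - {"claw":0.3,"linear":[-141,335,-86],"roll":0.148}
    - {"claw":0.3,"linear":[-141,335,-86],"roll":0.148}
    - {"claw":0.3,"linear":[-141,335,-60],"roll":0.148}
    - {"claw":0.3,"linear":[-141,335,-35],"roll":0.148}
    - {"claw":0.3,"linear":[-141,335,-15],"roll":0.148}
    - {"claw":0.3,"linear":[-141,335,-5],"roll":0.148}
    - {"claw":0.3,"linear":[-141,335,-1],"roll":0.148}
    - {"claw":0.3,"linear":[-141,335,0.5],"roll":0.148}
    - {"claw":0.3,"linear":[-141,335,0.5],"roll":0.148}

```text
clock: 20.3
ee_pos: [0.5725, -0.2017, 0.0477]
tcp_rot: [180.0, -0.0, 10.3]
ft_force: [-0.4, -0.8, -2.6]
finger_gap: 0.0495
grip_force: 25.0
```

```bash
python3 -c "
from h import *
go(.6665,.1838,.22,18.8);go(.572,-.202,.0466,10.3)"
```

```text
lin [ 161.4 -362.4 -172.3] roll -0.148
lin [-0.6  0.2  1.1] roll 0.0
```

>>> step_arm:
  rows:
    - {"claw":0.3,"linear":[0,0,0.7],"roll":0}
    - {"claw":0.3,"linear":[0,0,1],"roll":0}
    - {"claw":0.9,"linear":[0,0,1],"roll":0}
    - {"claw":0.9,"linear":[0,0,1],"roll":0}
    - {"claw":0.9,"linear":[0,0,1],"roll":0}
    - {"claw":0.9,"linear":[0,0,1],"roll":0}
    - {"claw":0.9,"linear":[0,0,-30],"roll":0}
    - {"claw":0.9,"linear":[0,0,-85],"roll":0}
    - {"claw":1,"linear":[0,0,-140],"roll":0}
    - {"claw":1,"linear":[28,-60,-172],"roll":-0.03}
    - {"claw":1,"linear":[56,-120,-172],"roll":-0.06}
    - {"claw":1,"linear":[84,-180,-172],"roll":-0.09}
    - {"claw":1,"linear":[112,-240,-172],"roll":-0.12}
    - {"claw":1,"linear":[140,-300,-172],"roll":-0.148}
    - {"claw":1,"linear":[161,-362,-172],"roll":-0.148}
    - {"claw":1,"linear":[161,-362,-172],"roll":-0.148}
    - {"claw":1,"linear":[161,-362,-172],"roll":-0.148}
    - {"claw":1,"linear":[161,-362,-172],"roll":-0.148}

```text
clock: 22.55
ee_pos: [0.6658, 0.1825, 0.219]
tcp_rot: [180.0, 0.0, 18.8]
ft_force: [0.4, -0.3, 0.3]
finger_gap: 0.095
grip_force: 0.0
```

```bash
python3 - <<'E'
from h import *
im=rackpos({"shaker":((.43,-.228),.024,.035,.07),"crock":((.501,-.215),.025,.035,.06),"sugar":((.572,-.202),.025,.035,.078)})
save("c4",cv2.resize(im[130:350,220:440],None,fx=2.7,fy=2.7))
go(.6665,.1838,.082,18.8)
E
```

```text
shaker 179 [ 0.43209397 -0.23019298] rack [-0.1066 -0.0027]
crock 138 [ 0.50162233 -0.21677634] rack [-0.0358 -0.0019]
sugar 242 [ 0.57350851 -0.20357494] rack [ 0.0373 -0.0018]
lin [  1.1  -1.4 137.1] roll -0.001
```

View pics/c4.png

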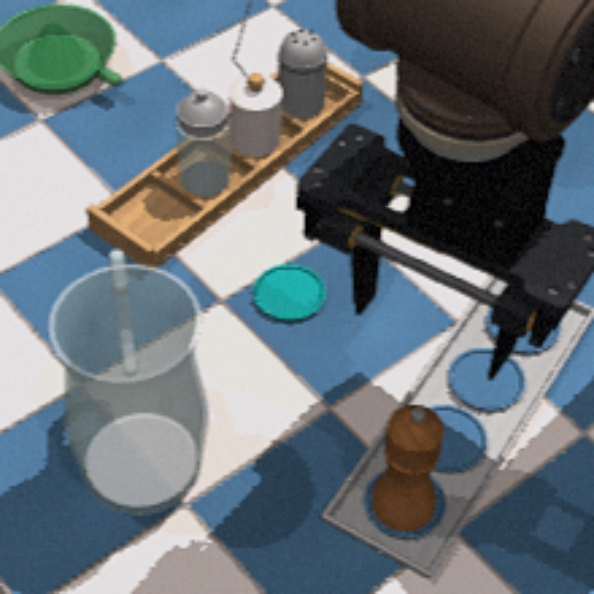

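Three pots stand upright in order in the rack (crop (303,70), (255,115), (205,150)). The mill at (410,470) is the last one.

>>> step_arm:
  rows:
    - {"claw":1,"linear":[1,-1,40],"roll":0}
    - {"claw":1,"linear":[1,-1,80],"roll":0}
    - {"claw":1,"linear":[1,-1,110],"roll":0}
    - {"claw":1,"linear":[1,-1,130],"roll":0}
    - {"claw":1,"linear":[1,-1,137],"roll":0}
    - {"claw":1,"linear":[1,-1,137],"roll":0}
    - {"claw":0.3,"linear":[1,-1,137],"roll":0}
    - {"claw":0.3,"linear":[1,-1,137],"roll":0}
    - {"claw":0.3,"linear":[1,-1,137],"roll":0}
    - {"claw":0.3,"linear":[1,-1,137],"roll":0}
    - {"claw":0.3,"linear":[1,-1,137],"roll":0}
    - {"claw":0.3,"linear":[1,-1,137],"roll":0}
    - {"claw":0.3,"linear":[1,-1,137],"roll":0}
    - {"claw":0.3,"linear":[1,-1,137],"roll":0}
  force: 20

```text
clock: 24.35
ee_pos: [0.6666, 0.1846, 0.0821]
tcp_rot: [180.0, 0.0, 18.8]
ft_force: [0.1, -0.9, 0.5]
finger_gap: 0.0417
grip_force: 20.0
```

```bash
python3 -c "
from h import *
go(.643,-.188,.168,10.3)"
```

```text
lin [-142.3  345.1  -85.9] roll 0.148
```

>>> step_arm:
  rows:
    - {"claw":0.3,"linear":[0,0,-30],"roll":0}
    - {"claw":0.3,"linear":[0,0,-70],"roll":0}
    - {"claw":0.3,"linear":[-7,15,-86],"roll":0.01}
    - {"claw":0.3,"linear":[-22,50,-86],"roll":0.03}
    - {"claw":0.3,"linear":[-42,99,-86],"roll":0.05}
    - {"claw":0.3,"linear":[-62,148,-86],"roll":0.07}
    - {"claw":0.3,"linear":[-82,197,-86],"roll":0.09}
    - {"claw":0.3,"linear":[-102,246,-86],"roll":0.11}
    - {"claw":0.3,"linear":[-122,295,-86],"roll":0.13}
    - {"claw":0.3,"linear":[-137,330,-86],"roll":0.148}
    - {"claw":0.3,"linear":[-142,345,-86],"roll":0.148}
    - {"claw":0.3,"linear":[-142,345,-86],"roll":0.148}
    - {"claw":0.3,"linear":[-142,345,-86],"roll":0.148}
    - {"claw":0.3,"linear":[-142,345,-60],"roll":0.148}
    - {"claw":0.3,"linear":[-142,345,-35],"roll":0.148}
    - {"claw":0.3,"linear":[-142,345,-15],"roll":0.148}
    - {"claw":0.3,"linear":[-142,345,-5],"roll":0.148}
    - {"claw":0.3,"linear":[-142,345,-1],"roll":0.148}
    - {"claw":0.3,"linear":[-142,345,0.5],"roll":0.148}
    - {"claw":0.3,"linear":[-142,345,0.5],"roll":0.148}

```text
clock: 26.85
ee_pos: [0.6435, -0.1878, 0.0822]
tcp_rot: [180.0, -0.0, 10.3]
ft_force: [-0.4, 0.1, -0.9]
finger_gap: 0.0415
grip_force: 20.0
```

>>> step_arm:
  rows:
    - {"claw":0.3,"linear":[0,0,0.7],"roll":0}
    - {"claw":0.3,"linear":[0,0,1.2],"roll":0}
    - {"claw":0.9,"linear":[0,0,1.2],"roll":0}
    - {"claw":0.9,"linear":[0,0,1.2],"roll":0}
    - {"claw":0.9,"linear":[0,0,1.2],"roll":0}
    - {"claw":0.9,"linear":[0,0,1.2],"roll":0}
    - {"claw":0.9,"linear":[0,0,-30],"roll":0}
    - {"claw":0.9,"linear":[0,0,-85],"roll":0}
    - {"claw":1,"linear":[0,0,-140],"roll":0}
    - {"claw":1,"linear":[-20,-60,-160],"roll":0}
    - {"claw":1,"linear":[-40,-120,-160],"roll":0}
    - {"claw":1,"linear":[-50,-180,-160],"roll":0}
    - {"claw":1,"linear":[-50,-220,-160],"roll":0}
    - {"claw":1,"linear":[-50,-220,-160],"roll":0}

```text
clock: 28.6
ee_pos: [0.554, 0.0221, 0.2421]
tcp_rot: [180.0, -0.0, 10.5]
ft_force: [0.2, -0.1, -0.4]
finger_gap: 0.095
grip_force: 0.0
```

```bash
python3 - <<'E'
from h import *
im=rackpos({"shaker":((.43,-.228),.024,.035,.07),"crock":((.501,-.215),.025,.035,.06),"sugar":((.572,-.202),.025,.035,.078),"mill":((.643,-.188),.021,.09,.11)})
save("c5",cv2.resize(im[110:330,200:420],None,fx=2.7,fy=2.7))
E
```

```text
shaker 176 [ 0.43225696 -0.22984877] rack [-0.1064 -0.0024]
crock 134 [ 0.50150945 -0.21671067] rack [-0.0359 -0.0018]
sugar 247 [ 0.57365402 -0.20355204] rack [ 0.0374 -0.0018]
mill 107 [ 0.64425634 -0.18970054] rack [ 0.1094 -0.0008]
```

View pics/c5.png

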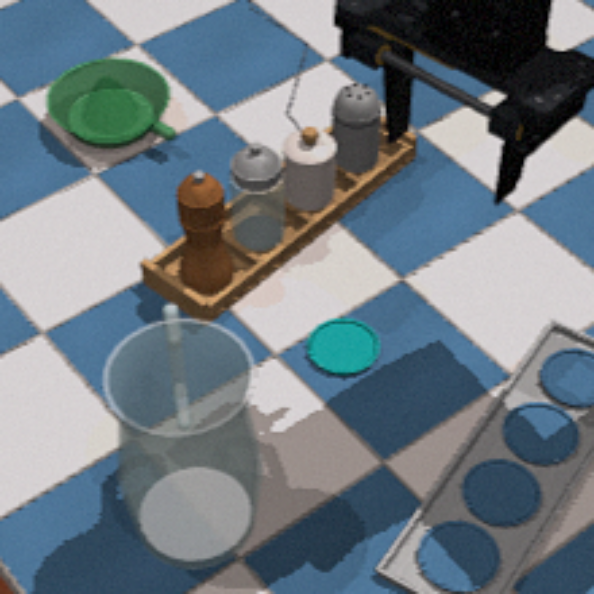

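All four pots stand upright and in order in the rack (crop: shaker (355,125), crock (310,170), sugar (257,200), mill (205,235)). Each is within 3 mm of its compartment's centre, and the pitcher and reamer are unmoved.

```bash
python3 -c "
from workcell import env
print(env.close_job())"
```

```text
the job is handed in; nothing more can be done
None
```

I moved all four pots into the pine rack in their tray order (shaker, crock, sugar, mill from the end nearest the robot), each upright and measured within 3 mm of its compartment centre, and handed the job in at about 29 s; no verdict came back.

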